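# Lock the polishing work holder with the T-handle key

## Task

Take the red-handled T key out of the rack, set its forked foot down over the yellow cross-bar at the bottom of the well in the steel work holder, and turn the bar clockwise (seen from above) with the key until it meets its stop. Leave the red key standing in the well. Leave the blue-handled key in the rack, and do not reach into the well with the fingers.

Things in the scene. Friction and masses are not known exactly. Their poses are not given: they have to be found in the camera images.
- red_key: Red T key, 120 mm tall, 0.22 kg, upright in either rack bore. Origin: centre of foot's underside, z up. Handle: flat-sided bar along x, 90 long, 16 thick, 20 high, centre 110 above origin. Shank 14 dia. Foot 30 dia, 40 high; its lowest 18 mm is a fork: two prongs at y = +/-9.5 to 14, 12 wide in x, slot 19 wide running along x (parallel to handle). A half turn about z gives the same key.
- blue_key: T key of the same size and axes, blue handle, plain round foot that cannot fit over the cross-bar; stays in the rack's other bore. Rack: grey fixed block 70 x 190 mm, 48 high; two bores 32 dia, 40 deep, 110 apart, in which the keys stand loosely (handle tops 128 mm above the table), lean slightly and can turn.
- well (a point): Centre of the well's mouth, level with the top of the fixed round steel faceplate (110 dia, 105 mm above table, on a blue foot 130 square); z up, yaw varies. Well: round, 42 dia; the prongs rest on its floor 34 mm below the mouth. Yellow cross-bar across its centre: 37 long, 10 thick, top 22 mm below the mouth. Two black marks on the faceplate line up with the bar at its stop.
- screw (a joint): Cross-bar's angle, rad, growing clockwise from above. At q the bar lies at -q about z from the x axis of well. Starts 0.1 to 0.35; hard stop at 1.05. Turns with 0.12 N m, stays where left. Lower the key with its handle parallel to the bar (within 0.35 rad): the fork then straddles it, and has about 0.5 rad of play either way before the prongs drive the bar.
Not all that is in view belongs to the job. What is shaped like the red_key but green is not meant.

How it is judged (in metres and radians):
On the way, in this order (a step that is already met when the one before it is completed fails the run):
1. the red key's prongs are down astride the cross-bar in the well (z of red_key in the frame of well below -0.025 m and horizontal distance between red_key and well below 0.012 m), for 0.1 s.
2. the bar is turned clockwise to its stop with the key in the well (value of joint screw above 0.93 rad and z of red_key in the frame of well below -0.024 m and horizontal distance between red_key and well below 0.012 m), for 0.1 s.
At the end, for the whole second after the job is handed in: The cross-bar is within 0.12 rad of its stop (joint above 0.93), and the red key stands at rest in the well: its underside at least 22 mm below the mouth and within 14 mm of the well's axis, tilted less than 0.4 rad (value of joint screw above 0.93 rad and z of red_key in the frame of well below -0.022 m and horizontal distance between red_key and well below 0.014 m and angle between red_key's own z axis and vertical below 0.4 rad and linear speed of red_key below 0.03 m/s); the robot touches nothing.
It fails at once if the blue key is moved by more than 30 mm (distance of blue_key from where it was at the start of the episode above 0.03 m).
It fails at once if the fingers touch the cross-bar (contact force between the fingers and screw above 1 N).
It also fails if it takes over 51 s, if anything falls off the work surface, if the arm or the gripper's body presses on something with over 40 N, if the wrist force passes 120 N, or if a joint passes its speed limit or range.

## Robot

A 6-joint arm with a two-finger parallel gripper is mounted at the origin on the work surface. World frame = base frame: x ahead of the robot, y to its left, z up, the work surface at z = 0. Lengths are in m, angles in degrees, forces in N, time in s.
With the tool pointing down it reaches from about 0.3 to 0.75 m from the base axis. Payload 8.5 kg.
Tool frame: the origin (TCP) lies between the finger pads; the fingertips stand env.finger_overhang ahead of it and the grasp point (between the pads) lies 2 mm behind it (env.finger_overhang is the distance from the TCP to the fingertips, in m); z points along the fingers, y is the line along which they close (so a half turn about z gives the same grasp; the last joint's range is limited). The gripper opens to 85 mm and grips with 20 to 120 N. Pads are 22 mm wide; open, the fingers measure 114 mm over their backs; the gripper's body (76 mm by 85 mm) begins 54 mm behind the grasp point. The pads swing forward as they close: fully open they stand 13 mm farther back than shut.
Start: joints at [54.7, 21.807, 74.336, -0, 83.858, -12.336], TCP at [0.215, 0.506, 0.248] pointing down, gripper open.
Joint ranges: [-178.18, 178.18], [-50.72, 133.34], [12.68, 142.11], [-81.47, 261.47], [9.98, 163.14], [-165.26, 165.26]. Speed limits (degrees/s): [136.94, 136.94, 180, 180, 180, 180].

## Interface

Orientations are given as a 3x3 rotation matrix whose columns are the frame's x, y, z axes.
In Python, from rig import env gives the robot as it stands. The module is installed in compiled form; this text tells all that it offers.
- The arm moves only by the tool jog_arm, never from a script. Its arguments are lists of equal length, an entry for each row: "hand": the finger opening in m, from 0 to 0.0854; "travel": the shift along the world's x, y, z in m, a list of three; "yaw": the turn about the world's z in rad. A call has exactly 5 rows; each row shifts and turns the commanded pose from where the row before left it; what a row does not reach is not made up. A row lasts 1/8 s, in which the tool goes at most 62.5 mm and 10.7 degrees, less where a joint would pass 70% of its speed; a pose out of reach is approached as far as the arm can. A call is refused whole if a number of a shift passes 0.0625 or a number of a turn 0.188, either way. A call with a gripper value outside its range is refused whole. The fingers move at their own pace and stop on an object; "grip_force" is the grip in N (left out, the last holds). Time passes only in rows, so rows that do not move let the fingers close, or fill a call up. It gives the time, the measured TCP pose, the force, the opening and the grip force at its end, in the units of the state.
- env.observe(): the state, without advancing time (a new reading comes with each control period).
- env.get_image(name): name is "scene" or "top" or "wrist"; returns the picture (384x512x3 uint8, red, green, blue); there is no depth.
- env.calibration(name): a dict with "fx", "fy", "cx", "cy" (pixels), "k1" (the pictures are not rectified: a ray, as slopes to the right and down, at radius r is drawn at 1 + k1 r^2 times it, then the intrinsics apply), "position" and "rotation" of the camera in the world; the wrist camera has in their place "hand_eye" (4x4, takes a point from camera to tool coordinates, whose origin is the TCP and whose axes are the flange's). Camera axes: x right, y down, z forward; pixel columns grow to the right and rows downward; lengths in m; the calibration is good to about 2 mm. A picture is of the moment at which its call begins: read the wrist's pose just before it. calibration takes no time and is no camera call.
- env.close_job(): hands the job in; it is judged then, once.
The state is a dict: "time_s": time; "q": joint angles; "qvel": joint speeds; "joint_efforts": joint torques, N m; "position": TCP position; "tool_rot": TCP orientation; "ft_force": force on the tool from outside, world axes, zero at the start; "wrist_torque": the same for the moment, N m; "grip_width": finger opening in m; "gripper_force": force on a finger pad.
Only numpy, scipy, OpenCV 4.12 (cv2) and the standard library are available. Lean on these libraries where they do the work, as an engineer would, in place of code of your own. Each camera call takes 0.05 s, during which the arm holds its last target. There are 200 camera calls.

## Working session

There is one attempt and no reset: what is moved stays moved. The work goes in short steps, Python scripts to look and compute and a tool call to move; the robot and the scene stay as the last step left them, time stands still between calls to the robot, and variables do not carry over. Pictures are saved under pics/ and viewed, at most 10 in all, crops included, and the job is handed in when it is done.

Besides the shell and the picture viewer there is one more tool, called after "Request:" by a JSON object that holds its "op" and its "data", one argument or row to a line. jog_arm: Moves the arm, as the interface text tells. Its arguments: {"type":"object","properties":{"hand":{"type":"array"},"travel":{"type":"array"},"yaw":{"type":"array"},"grip_force":{"type":"number"}},"required":["hand","travel","yaw"]}

```bash
mkdir -p pics; cat > h.py <<'E'
import numpy as np, cv2
from rig import env
def cam(name, st=None):
    c=env.calibration(name)
    if 'hand_eye' in c:
        T=np.eye(4);T[:3,:3]=st['tool_rot'];T[:3,3]=st['position'];T=T@np.array(c['hand_eye']);return c,T[:3,:3],T[:3,3]
    return c,np.array(c['rotation']),np.array(c['position'])
def ray(cm,u,v):
    c,R,p=cm; d=np.array([(u-c['cx'])/c['fx'],(v-c['cy'])/c['fy']]);s=d.copy()
    for _ in range(20): s=d/(1+c['k1']*(s@s))
    return R@np.array([s[0],s[1],1]),p
def atz(cm,u,v,z):
    d,p=ray(cm,u,v); return p+d*(z-p[2])/d[2]
def proj(cm,X):
    c,R,p=cm; x=R.T@(np.array(X)-p); s=x[:2]/x[2]; s=s*(1+c['k1']*(s@s)); return s*[c['fx'],c['fy']]+[c['cx'],c['cy']]
def save(n,im,scale=1):
    im=cv2.resize(im,None,fx=scale,fy=scale,interpolation=cv2.INTER_CUBIC) if scale!=1 else im
    cv2.imwrite('pics/'+n,im[:,:,::-1])
E
python3 - <<'E'
from h import *
st=env.observe(); print(st['position'],st['tool_rot'],env.finger_overhang,st['time_s'])
a=env.get_image('top');b=env.get_image('scene')
np.save('top.npy',a);np.save('scene.npy',b)
save('top.png',a,1.5);save('scene.png',b,1.5)
for n in('top','scene','wrist'):print(env.calibration(n))
E
```

```text
[0.21442107 0.50618209 0.24769344] [[-9.20748425e-01  3.90155833e-01 -8.73554577e-04]
 [ 3.90156674e-01  9.20747671e-01 -1.22314203e-03]
 [ 3.27107342e-04 -1.46702925e-03 -9.99998870e-01]] 0.017 0.0
{'fx': 442.4477492054021, 'fy': 442.4477492054021, 'cx': 257.2209924267716, 'cy': 199.49620288289412, 'k1': -0.0163460122388862, 'position': array([ 0.34656898, -0.00108776,  0.95345869]), 'rotation': array([[-0.01922019, -0.98923489,  0.14506868],
       [-0.99978156,  0.02020769,  0.0053365 ],
       [-0.00821056, -0.14493442, -0.9894072 ]])}
{'fx': 388.2748691842952, 'fy': 388.2748691842952, 'cx': 259.35958260856427, 'cy': 189.63526002056716, 'k1': -0.03697468092248864, 'position': array([0.79232007, 0.48400318, 0.75187579]), 'rotation': array([[-0.82369001,  0.43644928, -0.36200387],
       [ 0.56682798,  0.61628299, -0.54671869],
       [-0.01551815, -0.65552064, -0.7550178 ]])}
{'fx': 320.40973463370625, 'fy': 320.40973463370625, 'cx': 254.31902205679214, 'cy': 189.8517132347264, 'k1': -0.03318690032171492, 'hand_eye': array([[-6.91384271e-04, -9.56546398e-01, -2.91579338e-01,
         7.50530553e-02],
       [ 9.99999329e-01, -9.32232045e-04,  6.87083654e-04,
         1.14688182e-04],
       [-9.29046997e-04, -2.91578667e-01,  9.56546401e-01,
        -1.25911879e-01],
       [ 0.00000000e+00,  0.00000000e+00,  0.00000000e+00,
         1.00000000e+00]])}
```

View pics/top.png

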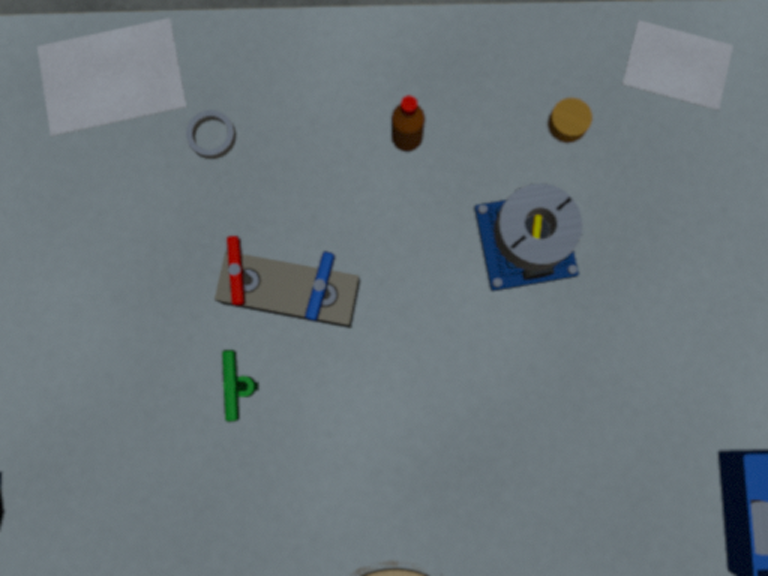

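View pics/scene.png

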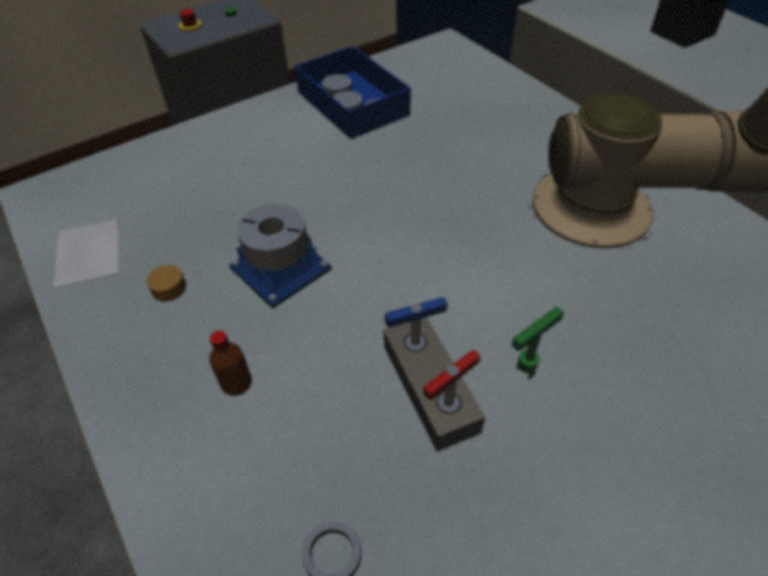

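Top view: the red handle runs from (233,237) to (238,304), the faceplate centre is near (540,226), the black marks are at (564,204) and (518,241), and the yellow bar is near (538,226). The green T key and the bottle cap are distractors. All of these are pixels at 1.5x scale.

```bash
cat >> h.py <<'E'
def blob(im,kind,box=None):
    a=im.astype(int);r,g,b=a[...,0],a[...,1],a[...,2]
    m={'red':(r>110)&(g<70)&(b<70),'blue':(b>110)&(r<70),'yellow':(r>110)&(g>100)&(b<70)}[kind].astype(np.uint8)
    if box: k=np.zeros_like(m);k[box[1]:box[3],box[0]:box[2]]=1;m*=k
    n,l,s,c=cv2.connectedComponentsWithStats(m); i=1+np.argmax(s[1:,4])
    ys,xs=np.where(l==i); return cv2.minAreaRect(np.c_[xs,ys].astype(np.float32)),s[i,4]
def axis(cm,rect,z):
    p=cv2.boxPoints(rect);e=[p[1]-p[0],p[2]-p[1]];L=e[0] if np.hypot(*e[0])>np.hypot(*e[1]) else e[1]
    c=np.array(rect[0]);A=atz(cm,*(c-L/2),z);B=atz(cm,*(c+L/2),z);d=A-B
    return (A+B)/2,np.arctan2(d[1],d[0])%np.pi,np.hypot(*d[:2])
E
python3 - <<'E'
from h import *
a=np.load('top.npy');cm=cam('top')
for k,z,bx in(('red',.128,(120,140,200,230)),('blue',.128,(190,140,250,230)),('yellow',.083,(320,120,400,180))):
    r,n=blob(a,k,bx);print(k,r,n,axis(cm,r,z))
f=lambda U,V:((U+.5)/1.5-.5,(V+.5)/1.5-.5)
print('well',atz(cm,*f(540,225.5),.105)); A=atz(cm,*f(564,204),.105);B=atz(cm,*f(518,241),.105);print('marks',A,B,np.arctan2(*(A-B)[[1,0]]))
b=np.load('scene.npy');cs=cam('scene')
r,n=blob(b,'red',(250,210,340,290));print('scene red',r,n,axis(cs,r,.120))
st=env.observe();R=st['tool_rot'];print('tool y ang',np.arctan2(R[1,1],R[0,1]),np.array(st['q']))
E
```

```text
red ((156.9344940185547, 191.71380615234375), (19.01741600036621, 7.058866500854492), 85.2363510131836) 137 (array([0.48644824, 0.19316416, 0.128     ]), np.float64(0.09585890159135788), np.float64(0.03665347058011332))
blue ((215.88681030273438, 177.39622497558594), (6.31858491897583, 20.329362869262695), 15.945395469665527) 123 (array([0.51172638, 0.08110938, 0.128     ]), np.float64(2.8611413509626185), np.float64(0.03915415632879254))
yellow ((358.0, 150.5), (15.0, 4.0), 90.0) 60 (array([ 0.57006635, -0.20180567,  0.083     ]), np.float64(3.088589715290357), np.float64(0.031149540939905313))
well [ 0.56497787 -0.20037341  0.105     ]
marks [ 0.59345505 -0.23358969  0.105     ] [ 0.54475223 -0.17049842  0.105     ] -0.9133994103684421
scene red ((291.8800048828125, 253.8400115966797), (5.199999809265137, 17.600000381469727), 53.13010025024414) 91 (array([0.52998459, 0.19383051, 0.12      ]), np.float64(0.08478068265620627), np.float64(0.03591188960803537))
tool y ang 1.170052971990268 [ 5.47013899e+01  2.18375435e+01  7.43772089e+01 -4.19581331e-04
  8.38589634e+01 -1.23376524e+01]
```

Request:
{"op": "jog_arm", "data": {
  "hand": [0.085,0.085,0.085,0.085,0.085],
  "travel": [
    [0.033,-0.0345,0],
    [0.033,-0.0345,0],
    [0.033,-0.0345,0],
    [0.033,-0.0345,0],
    [0.033,-0.0345,0]
  ],
  "yaw": [0.06,0.06,0.06,0.06,0.06],
  "grip_force": 60
}}

```text
time_s: 0.72
position: [0.3804, 0.3326, 0.2481]
tool_rot: [[-0.995, 0.099, -0.0], [0.099, 0.995, -0.0], [0.0, -0.0, -1.0]]
ft_force: [-0.0, 1.0, -0.3]
grip_width: 0.0854
gripper_force: 0.0
```

Request:
{"op": "jog_arm", "data": {
  "hand": [0.085,0.085,0.085,0.085,0.085],
  "travel": [
    [0.033,-0.0345,0],
    [0.033,-0.0345,0],
    [0.033,-0.0345,0],
    [0.031,-0.0345,0],
    [0,0,0]
  ],
  "yaw": [0.06,0.06,0.06,0.01,0]
}}

```text
time_s: 1.35
position: [0.511, 0.1938, 0.2475]
tool_rot: [[-0.996, -0.085, -0.001], [-0.085, 0.996, -0.0], [0.001, -0.0, -1.0]]
ft_force: [-0.4, -0.2, -0.6]
grip_width: 0.0853
gripper_force: 0.0
```

```bash
python3 - <<'E'
from h import *
st=env.observe(); a=env.get_image('wrist');np.save('w1.npy',a);save('w1.png',a,1.5)
R=st['tool_rot'];print(st['time_s'],st['position'],np.arctan2(R[1,1],R[0,1]),st['q'])
c=env.calibration('wrist');T=np.eye(4);T[:3,:3]=R;T[:3,3]=st['position'];np.save('w1T.npy',T)
cm=cam('wrist',st);print(proj(cm,[.509,.193,.128]))
E
```

```text
1.35 [0.51103372 0.19378777 0.24752894] 1.6562388005352702 [ 8.36060306e+00  2.15185635e+01  7.49278879e+01 -1.85584740e-02
  8.36124862e+01 -8.65328048e+01]
[252.87450513 187.47135253]
```

View pics/w1.png

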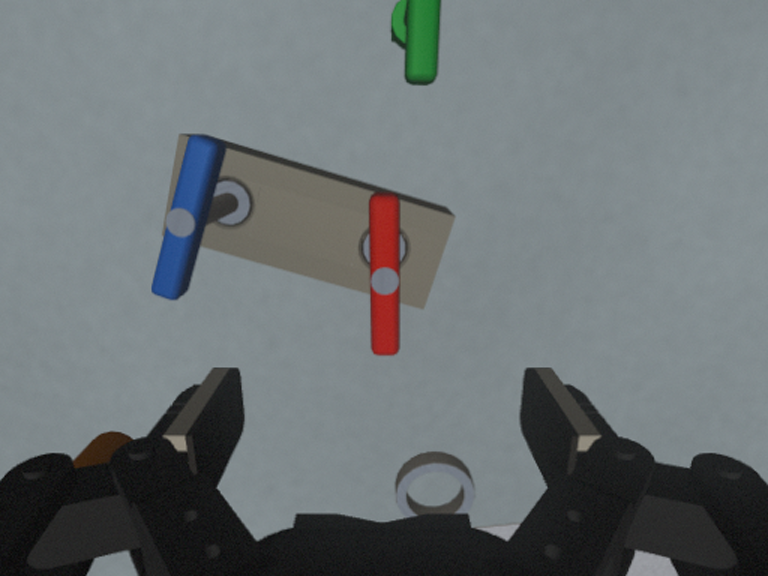

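The red handle runs from (385,195) to (385,355) at 1.5x, with its cap centre at (385,281). The blue key is well clear on the left at (180,222).

```bash
python3 - <<'E'
from h import *
a=np.load('w1.npy');T=np.load('w1T.npy');st=dict(tool_rot=T[:3,:3],position=T[:3,3]);cm=cam('wrist',st)
m=((a[...,0].astype(int)>100)&(a[...,1]<70)&(a[...,2]<70)).astype(np.uint8);m[:, :235]=0;m[:,280:]=0
ys,xs=np.where(m);r=cv2.minAreaRect(np.c_[xs,ys].astype(np.float32));print(r)
print(axis(cm,r,.126), atz(cm,385/1.5-.17,281/1.5-.17,.128))
ct=cam('top');print(atz(ct,157,180,.128))
E
```

```text
((255.5, 183.0), (106.0, 19.0), 90.0)
(array([0.50787749, 0.19501758, 0.126     ]), np.float64(0.08582018571383765), np.float64(0.08860969637852686)) [0.5084995  0.19586189 0.128     ]
[0.50898828 0.19334697 0.128     ]
```

Request:
{"op": "jog_arm", "data": {
  "hand": [0.085,0.085,0.085,0.085,0.085],
  "travel": [
    [-0.0025,0.001,-0.03],
    [0,0,-0.03],
    [0,0,-0.03],
    [0,0,-0.03],
    [0,0,-0.0115]
  ],
  "yaw": [0,0,0,0,0]
}}

```text
time_s: 2.02
position: [0.5057, 0.1978, 0.1155]
tool_rot: [[-0.996, -0.09, -0.003], [-0.09, 0.996, -0.0], [0.003, -0.0, -1.0]]
ft_force: [0.4, 0.5, 0.1]
grip_width: 0.0848
gripper_force: 0.0
```

Request:
{"op": "jog_arm", "data": {
  "hand": [0.04,0.03,0.02,0.01,0.005],
  "travel": [
    [0,0,0],
    [0,0,0],
    [0,0,0],
    [0,0,0],
    [0,0,0]
  ],
  "yaw": [0,0,0,0,0],
  "grip_force": 60
}}

```text
time_s: 2.65
position: [0.5074, 0.1968, 0.1175]
tool_rot: [[-0.996, -0.089, 0.001], [-0.089, 0.996, 0.0], [-0.001, -0.0, -1.0]]
ft_force: [0.0, -2.3, 4.7]
grip_width: 0.0149
gripper_force: 59.6
```

Request:
{"op": "jog_arm", "data": {
  "hand": [0.005,0.005,0.005,0.005,0.005],
  "travel": [
    [0,0,0],
    [0,0,0],
    [0,0,0.005],
    [0,0,0.01],
    [0,0,0.015]
  ],
  "yaw": [0,0,0,0,0]
}}

```text
time_s: 3.28
position: [0.5068, 0.1969, 0.1474]
tool_rot: [[-0.996, -0.089, -0.001], [-0.089, 0.996, 0.0], [0.001, 0.0, -1.0]]
ft_force: [-0.0, -0.0, -0.9]
grip_width: 0.0149
gripper_force: 58.8
```

Request:
{"op": "jog_arm", "data": {
  "hand": [0.005,0.005,0.005,0.005,0.005],
  "travel": [
    [0,0,0.03],
    [0,0,0.04],
    [0,0,0.04],
    [0,0,0.015],
    [0.006,-0.03,0]
  ],
  "yaw": [0,0,0,0,0]
}}

```text
time_s: 3.9
position: [0.5129, 0.1679, 0.2742]
tool_rot: [[-0.996, -0.092, 0.003], [-0.092, 0.996, 0.001], [-0.003, 0.001, -1.0]]
ft_force: [0.9, -0.6, -3.5]
grip_width: 0.0153
gripper_force: 58.9
```

Request:
{"op": "jog_arm", "data": {
  "hand": [0.005,0.005,0.005,0.005,0.005],
  "travel": [
    [0.008,-0.04,0],
    [0.008,-0.04,0],
    [0.008,-0.04,0],
    [0.008,-0.04,0],
    [0.008,-0.04,0]
  ],
  "yaw": [0,0,0,0,0]
}}

```text
time_s: 4.53
position: [0.553, -0.0341, 0.2728]
tool_rot: [[-0.996, -0.089, 0.001], [-0.089, 0.996, 0.0], [-0.001, 0.0, -1.0]]
ft_force: [1.0, 0.3, -2.5]
grip_width: 0.0148
gripper_force: 58.9
```

Request:
{"op": "jog_arm", "data": {
  "hand": [0.005,0.005,0.005,0.005,0.005],
  "travel": [
    [0.008,-0.04,0],
    [0.006,-0.03,0],
    [0,-0.005,0],
    [0,0,0],
    [0,0,0]
  ],
  "yaw": [0,0,0,0,0]
}}

```text
time_s: 5.15
position: [0.5669, -0.107, 0.2722]
tool_rot: [[-0.996, -0.09, 0.0], [-0.09, 0.996, 0.0], [-0.0, 0.0, -1.0]]
ft_force: [-0.5, 0.2, -2.2]
grip_width: 0.0149
gripper_force: 59.0
```

```bash
python3 - <<'E'
from h import *
st=env.observe(); a=env.get_image('wrist');np.save('w2.npy',a)
T=np.eye(4);T[:3,:3]=st['tool_rot'];T[:3,3]=st['position'];np.save('w2T.npy',T)
s=env.get_image('scene');t=env.get_image('top');np.save('s2.npy',s);np.save('t2.npy',t)
print(st['time_s'],st['position'],np.arctan2(*T[[1,0],1]))
cs=cam('scene');f=proj(cs,st['position']-[0,0,.05]).astype(int);print(f)
save('w2.png',a,1.5)
x0,y0=max(f[0]-60,0),max(f[1]-55,0);print(x0,y0);save('s2.png',s[y0:y0+140,x0:x0+140],4)
E
```

```text
5.15 [ 0.56689713 -0.10698312  0.27222643] 1.6611657771706303
[191 134]
131 79
```

View pics/w2.png

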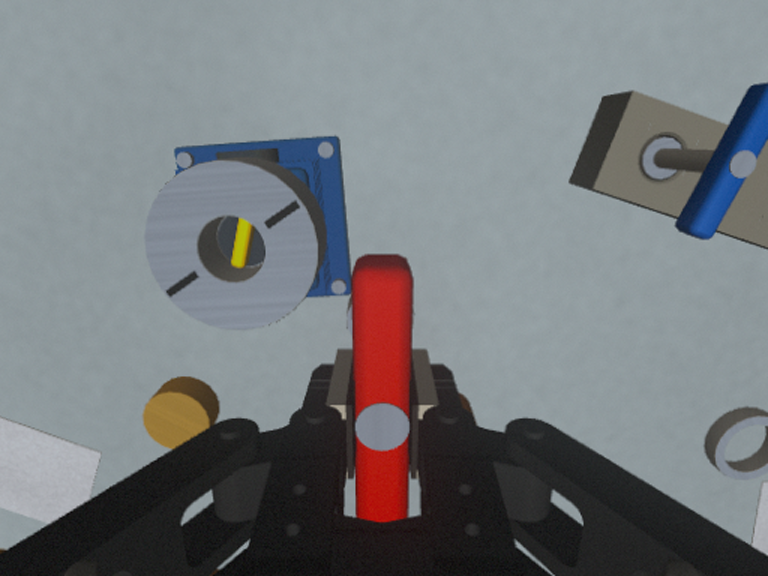

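View pics/s2.png

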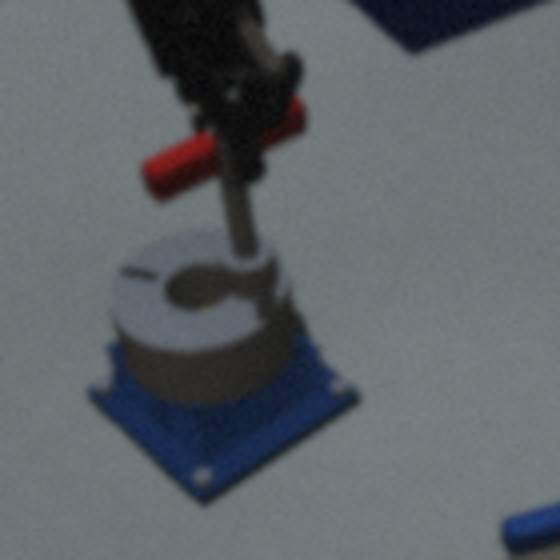

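The wrist view shows the well mouth centre at about (232,247), the marks at (283,214) and (182,284), and the yellow bar from (246,222) to (238,266). The scene crop shows the key hanging with its foot's top edge at about (246,258) in the crop. Next I compute the well pose and the key's lean.

```bash
python3 - <<'E'
from h import *
a=np.load('w2.npy');T=np.load('w2T.npy');st=dict(tool_rot=T[:3,:3],position=T[:3,3]);cm=cam('wrist',st)
f=lambda U,V:((U+.5)/1.5-.5,(V+.5)/1.5-.5)
# fit the plate's rim & well by projecting circles
print('well',atz(cm,*f(231.5,247.5),.105))
for p in [(145,247),(321,247),(236,329),(236,158)]: print(atz(cm,*f(*p),.105)[:2])
A=atz(cm,*f(283,214),.105);B=atz(cm,*f(182,284),.105);s=np.arctan2(*(A-B)[[1,0]])
r,n=blob(a,'yellow',(120,130,190,190));print(r,n);c,an,L=axis(cm,r,.083);print('bar',c,an,L,'marks mid',(A+B)/2,s)
b0=atz(cm,*f(246,222),.083);b1=atz(cm,*f(238,266),.083);print(b0,b1,np.arctan2(*(b1-b0)[[1,0]]))
cs=cam('scene');P=T[:3,3]
for dx in(-.006,0,.006):
  for h in(.12,.04,.0): print(dx,h,(proj(cs,P+[dx*(1-h/.11),0,-.1085+h])-[131,79]+.5)*4-.5)
t=np.load('t2.npy')
E
```

```text
well [ 0.56536512 -0.20071111  0.105     ]
[ 0.56981645 -0.25522788]
[ 0.56010539 -0.14492977]
[ 0.62010641 -0.19784343]
[ 0.51068214 -0.19813668]
((160.29200744628906, 162.14401245117188), (9.212600708007812, 32.02050018310547), 10.30484676361084) 289
bar [ 0.56777712 -0.20115489  0.083     ] 2.9733630145377443 0.03335995966802291 marks mid [ 0.56685912 -0.20088216  0.105     ] 2.244471914489079
[ 0.55271515 -0.1976766   0.083     ] [ 0.58335305 -0.20285506  0.083     ] -0.16743888019826073
-0.006 0.12 [223.80187465 126.3692185 ]
-0.006 0.04 [254.62579025 245.59107354]
-0.006 0.0 [268.41563589 298.8047542 ]
0 0.12 [224.79397983 125.9641002 ]
0 0.04 [248.23824577 248.41937635]
0 0.0 [258.76708604 303.22660087]
0.006 0.12 [225.78558851 125.55920016]
0.006 0.04 [241.82995437 251.2573412 ]
0.006 0.0 [249.07103551 307.67112205]
```

```bash
python3 - <<'E'
from h import *
T=np.load('w2T.npy');st=dict(tool_rot=T[:3,:3],position=T[:3,3]);cm=cam('wrist',st);P=T[:3,3]
f=lambda U,V:((U+.5)/1.5-.5,(V+.5)/1.5-.5)
for z in(.009,.0115): 
    c=atz(cm,*f(382.5,427),P[2]+z);print('cap in tool',T[:3,:3].T@(c-P))
    e=atz(cm,*f(385,262),P[2]+z);print('end',T[:3,:3].T@(e-P))
E
```

```text
cap in tool [-0.00241549  0.00072845 -0.00899925]
end [ 0.045251    0.00136508 -0.00901095]
cap in tool [-0.00076195  0.00072351 -0.01149966]
end [ 0.04588509  0.00134652 -0.01151111]
```

Request:
{"op": "jog_arm", "data": {
  "hand": [0.005,0.005,0.005,0.005,0.005],
  "travel": [
    [-0.001,-0.0315,0],
    [-0.001,-0.031,0],
    [-0.001,-0.031,0],
    [0,0,-0.02],
    [0,0,-0.015]
  ],
  "yaw": [-0.09,-0.09,-0.09,0,0]
}}

```text
time_s: 5.92
position: [0.5639, -0.2014, 0.2359]
tool_rot: [[-0.984, 0.18, -0.001], [0.18, 0.984, 0.001], [0.001, 0.0, -1.0]]
ft_force: [-0.0, 0.4, -2.3]
grip_width: 0.0149
gripper_force: 59.2
```

Request:
{"op": "jog_arm", "data": {
  "hand": [0.005,0.005,0.005,0.005,0.005],
  "travel": [
    [0,0,0],
    [0,0,0],
    [0,0,0],
    [0,0,0],
    [0,0,0]
  ],
  "yaw": [0,0,0,0,0]
}}

```text
time_s: 6.55
position: [0.5641, -0.2016, 0.237]
tool_rot: [[-0.984, 0.18, 0.0], [0.18, 0.984, -0.0], [-0.0, -0.0, -1.0]]
ft_force: [-0.5, 0.5, -1.9]
grip_width: 0.0149
gripper_force: 59.2
```

```bash
python3 - <<'E'
from h import *
st=env.observe();s=env.get_image('scene');a=env.get_image('wrist');R=st['tool_rot'];P=st['position']
print(st['time_s'],P,np.arctan2(R[1,1],R[0,1])-np.pi/2,R[:,2])
cs=cam('scene');x0,y0=140,110
im=cv2.resize(s[y0:y0+90,x0:x0+90],None,fx=6,fy=6,interpolation=cv2.INTER_CUBIC).copy()
g=lambda X:tuple(int(v) for v in (proj(cs,X)-[x0,y0]+.5)*6-.5)
th=np.linspace(0,2*np.pi,40,endpoint=False)
C=np.array([P[0]+.001,P[1],0])
def circ(c,r,z,col):
    for t in th: cv2.circle(im,g([c[0]+r*np.cos(t),c[1]+r*np.sin(t),z]),1,col,-1)
W=[.565,-.2005]
circ(W,.055,.105,(0,255,0));circ(W,.021,.105,(0,255,0))
circ(C,.015,P[2]-.0685,(255,255,0));circ(C,.015,P[2]-.1085,(255,0,255))
save('s3.png',im)
E
```

```text
6.55 [ 0.56410193 -0.20157895  0.2370182 ] -0.180748653267355 [ 2.55708621e-04 -1.90226404e-04 -9.99999949e-01]
```

View pics/s3.png

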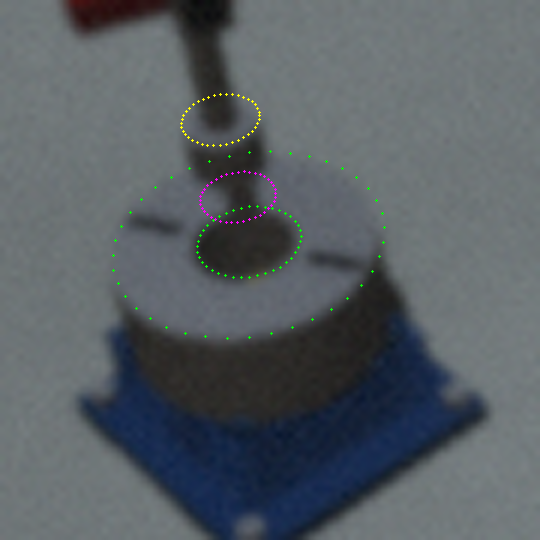

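The overlay matches the plate, the well and the foot, so the key hangs vertical and centred over the well. Lowering it.

Request:
{"op": "jog_arm", "data": {
  "hand": [0.005,0.005,0.005,0.005,0.005],
  "travel": [
    [0.0,0.001,-0.015],
    [0,0,-0.012],
    [0,0,-0.01],
    [0,0,-0.005],
    [0,0,0]
  ],
  "yaw": [0,0,0,0,0]
}}

```text
time_s: 7.28
position: [0.564, -0.2006, 0.1945]
tool_rot: [[-0.984, 0.18, -0.0], [0.18, 0.984, 0.0], [0.0, 0.0, -1.0]]
ft_force: [-0.7, -0.1, -2.3]
grip_width: 0.015
gripper_force: 59.2
```

Request:
{"op": "jog_arm", "data": {
  "hand": [0.005,0.005,0.005,0.005,0.005],
  "travel": [
    [0,0,-0.004],
    [0,0,-0.004],
    [0,0,-0.003],
    [0,0,-0.002],
    [0,0,0]
  ],
  "yaw": [0,0,0,0,0]
}}

```text
time_s: 7.9
position: [0.564, -0.2006, 0.1817]
tool_rot: [[-0.984, 0.18, -0.0], [0.18, 0.984, 0.0], [0.0, 0.0, -1.0]]
ft_force: [-0.0, -0.4, -2.5]
grip_width: 0.0152
gripper_force: 59.2
```

Request:
{"op": "jog_arm", "data": {
  "hand": [0.005,0.005,0.005,0.005,0.005],
  "travel": [
    [0,0,-0.0015],
    [0,0,0],
    [0,0,0],
    [0,0,0],
    [0,0,0]
  ],
  "yaw": [0,-0.1,-0.12,-0.12,-0.12]
}}

```text
time_s: 8.52
position: [0.5641, -0.2005, 0.1806]
tool_rot: [[-0.799, 0.601, 0.0], [0.601, 0.799, -0.0], [-0.0, 0.0, -1.0]]
ft_force: [-0.5, 0.1, -1.1]
grip_width: 0.0151
gripper_force: 59.4
```

Request:
{"op": "jog_arm", "data": {
  "hand": [0.005,0.005,0.005,0.005,0.005],
  "travel": [
    [0,0,0],
    [0,0,0],
    [0,0,0],
    [0,0,0],
    [0,0,0]
  ],
  "yaw": [-0.1,-0.1,-0.1,-0.1,-0.1]
}}

```text
time_s: 9.15
position: [0.5644, -0.1996, 0.1805]
tool_rot: [[-0.414, 0.91, 0.001], [0.91, 0.414, 0.002], [0.001, 0.002, -1.0]]
ft_force: [2.4, 4.2, -2.1]
grip_width: 0.0146
gripper_force: 59.3
```

```bash
python3 - <<'E'
from h import *
st=env.observe();R=st['tool_rot'];print(st['ft_force'],st['wrist_torque'],st['position'],np.arctan2(R[1,1],R[0,1])-np.pi/2)
E
```

```text
[ 2.43146341  4.18825445 -2.12669463] [ 1.11944362 -0.43800399  0.16167993] [ 0.56444987 -0.19964566  0.1805137 ] -1.1434789776564411
```

Request:
{"op": "jog_arm", "data": {
  "hand": [0.005,0.005,0.005,0.005,0.005],
  "travel": [
    [0,0,0],
    [0,0,0],
    [0,0,0],
    [0,0,0],
    [0,0,0]
  ],
  "yaw": [-0.07,-0.06,-0.05,-0.04,0]
}}

```text
time_s: 9.78
position: [0.5648, -0.1995, 0.1805]
tool_rot: [[-0.209, 0.978, 0.002], [0.978, 0.209, 0.002], [0.002, 0.003, -1.0]]
ft_force: [3.6, 3.6, -1.8]
grip_width: 0.0151
gripper_force: 59.2
```

```bash
python3 - <<'E'
from h import *
st=env.observe();R=st['tool_rot'];print(st['ft_force'],st['wrist_torque'],st['position'],np.arctan2(R[1,1],R[0,1])-np.pi/2)
E
```

```text
[ 3.60254462  3.59052357 -1.767296  ] [ 1.22868421 -0.84255755  0.10149795] [ 0.56481837 -0.19945354  0.18051983] -1.3605693823948628
```

Request:
{"op": "jog_arm", "data": {
  "hand": [0.005,0.005,0.005,0.005,0.005],
  "travel": [
    [0,0,0],
    [0,0,0],
    [0,0,0],
    [0,0,0],
    [0,0,0]
  ],
  "yaw": [-0.03,-0.03,-0.03,0,0]
}}

```text
time_s: 10.4
position: [0.5648, -0.1995, 0.1806]
tool_rot: [[-0.12, 0.993, 0.002], [0.993, 0.12, 0.002], [0.002, 0.002, -1.0]]
ft_force: [4.0, 4.7, -2.4]
grip_width: 0.0151
gripper_force: 59.1
```

```bash
python3 - <<'E'
from h import *
st=env.observe();R=st['tool_rot'];print(st['ft_force'],st['wrist_torque'],st['position'],np.arctan2(R[1,1],R[0,1])-np.pi/2)
E
```

```text
[ 4.03557555  4.65745549 -2.35144962] [ 1.17364456 -0.77990089  0.14878666] [ 0.5648055  -0.19951379  0.18057526] -1.450168276480026
```

Request:
{"op": "jog_arm", "data": {
  "hand": [0.005,0.005,0.005,0.005,0.005],
  "travel": [
    [0,0,0],
    [0,0,0],
    [0,0,0],
    [0,0,0],
    [0,0,0]
  ],
  "yaw": [-0.03,-0.03,-0.02,0,0]
}}

```text
time_s: 11.02
position: [0.5647, -0.1998, 0.1805]
tool_rot: [[-0.041, 0.999, 0.002], [0.999, 0.041, 0.001], [0.001, 0.002, -1.0]]
ft_force: [3.6, 3.7, -1.5]
grip_width: 0.0152
gripper_force: 59.3
```

```bash
python3 - <<'E'
from h import *
st=env.observe();R=st['tool_rot'];print(st['ft_force'],st['wrist_torque'],st['position'],np.arctan2(R[1,1],R[0,1])-np.pi/2)
a=env.get_image('wrist');save('w4.png',a,1.5)
E
```

```text
[ 3.64333031  3.72899832 -1.45805863] [ 1.12834959 -0.81537918  0.28595587] [ 0.56465971 -0.1998291   0.18053565] -1.5301831264692536
```

View pics/w4.png

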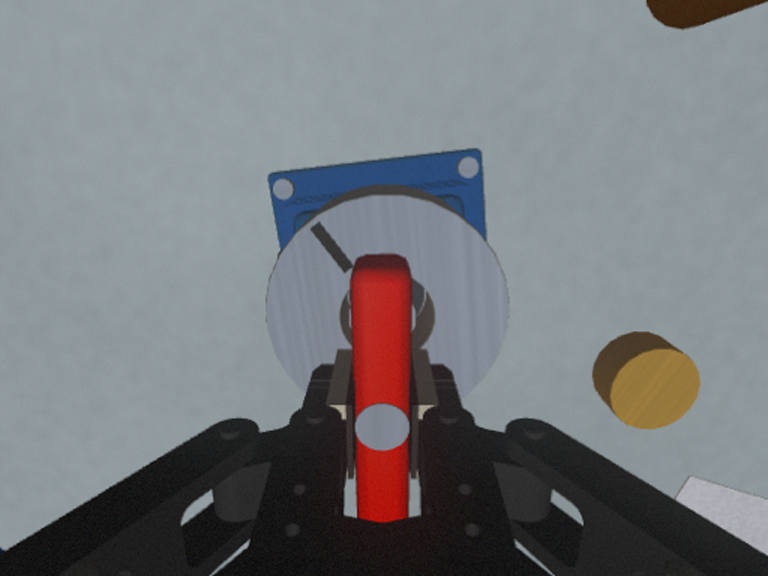

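The key turns normally, and the mark at (332,248) sits about 0.6 rad from the handle. The torque has started to rise, so I'll turn a bit further to confirm the stop.

Request:
{"op": "jog_arm", "data": {
  "hand": [0.005,0.005,0.005,0.005,0.005],
  "travel": [
    [0,0,0],
    [0,0,0],
    [0,0,0],
    [0,0,0],
    [0,0,0]
  ],
  "yaw": [-0.02,-0.02,-0.02,0,0]
}}

```text
time_s: 11.7
position: [0.5646, -0.1999, 0.1806]
tool_rot: [[0.019, 1.0, 0.002], [1.0, -0.019, 0.001], [0.001, 0.001, -1.0]]
ft_force: [3.1, 4.4, -1.4]
grip_width: 0.0151
gripper_force: 59.9
```

```bash
python3 - <<'E'
from h import *
st=env.observe();R=st['tool_rot'];print(st['ft_force'],st['wrist_torque'],st['position'],np.arctan2(R[1,1],R[0,1])-np.pi/2)
E
```

```text
[ 3.08044518  4.44438686 -1.37186013] [ 1.07279672 -0.72535536  0.73012169] [ 0.56461569 -0.19988462  0.18055475] -1.589327945176139
```

The torque jumped to 0.73 N m, so the bar is at its stop. I'll relax the turn, set the key down and release it.

Request:
{"op": "jog_arm", "data": {
  "hand": [0.005,0.005,0.005,0.005,0.005],
  "travel": [
    [0,0,0],
    [0,0,0],
    [0,0,-0.001],
    [0,0,-0.001],
    [0,0,0]
  ],
  "yaw": [0.04,0.04,0,0,0]
}}

```text
time_s: 12.32
position: [0.5649, -0.1999, 0.1803]
tool_rot: [[-0.06, 0.998, 0.004], [0.998, 0.06, 0.0], [-0.0, 0.004, -1.0]]
ft_force: [0.7, 5.9, 10.2]
grip_width: 0.0149
gripper_force: 60.9
```

```bash
python3 - <<'E'
from h import *
st=env.observe();R=st['tool_rot'];print(st['ft_force'],st['wrist_torque'],st['position'],np.arctan2(R[1,1],R[0,1])-np.pi/2)
E
```

```text
[ 0.74509281  5.94645858 10.18621325] [ 1.51366717 -0.18726073  0.22985677] [ 0.56490192 -0.19992044  0.18034736] -1.510293826871505
```

On the floor (about 10 N up). Open slowly, then retreat.

Request:
{"op": "jog_arm", "data": {
  "hand": [0.018,0.022,0.03,0.045,0.06],
  "travel": [
    [0,0,0.0005],
    [0,0,0],
    [0,0,0],
    [0,0,0],
    [0,0,0]
  ],
  "yaw": [0,0,0,0,0],
  "grip_force": 20
}}

```text
time_s: 12.95
position: [0.5641, -0.2007, 0.1787]
tool_rot: [[-0.06, 0.998, -0.0], [0.998, 0.06, -0.0], [0.0, -0.0, -1.0]]
ft_force: [0.4, 0.2, 0.4]
grip_width: 0.0595
gripper_force: 0.0
```

Request:
{"op": "jog_arm", "data": {
  "hand": [0.07,0.07,0.07,0.07,0.07],
  "travel": [
    [0,0,0],
    [0,0,0],
    [0,0,0.015],
    [0,0,0.03],
    [0,0,0.04]
  ],
  "yaw": [0,0,0,0,0]
}}

```text
time_s: 13.58
position: [0.5639, -0.2005, 0.2653]
tool_rot: [[-0.06, 0.998, -0.001], [0.998, 0.06, 0.0], [0.0, -0.001, -1.0]]
ft_force: [0.4, -0.2, 0.7]
grip_width: 0.07
gripper_force: 0.0
```

Request:
{"op": "jog_arm", "data": {
  "hand": [0.07,0.07,0.07,0.07,0.07],
  "travel": [
    [0,0,0.03],
    [0,0.03,0],
    [0,0.04,0],
    [0,0.03,0],
    [0,0,0]
  ],
  "yaw": [0,0,0,0,0]
}}

```text
time_s: 14.2
position: [0.5641, -0.0989, 0.2952]
tool_rot: [[-0.063, 0.998, 0.002], [0.998, 0.063, -0.0], [-0.001, 0.002, -1.0]]
ft_force: [0.2, -0.3, 0.8]
grip_width: 0.0701
gripper_force: 0.0
```

```bash
python3 - <<'E'
from h import *
st=env.observe();print(st['time_s'],st['position'],st['ft_force'],st['grip_width'])
a=env.get_image('wrist');s=env.get_image('top');np.save('w5.npy',a)
save('w5.png',np.hstack([cv2.resize(a,(512,384)),cv2.resize(s[90:210,300:420],(288,288),interpolation=cv2.INTER_CUBIC) if 0 else np.vstack([cv2.resize(s[90:210,300:420],(288,288),interpolation=cv2.INTER_CUBIC),np.zeros((96,288,3),np.uint8)])]))
E
```

```text
14.2 [ 0.56405243 -0.09892221  0.2952471 ] [ 0.16870908 -0.29673173  0.75856276] 0.070145174070239
```

View pics/w5.png

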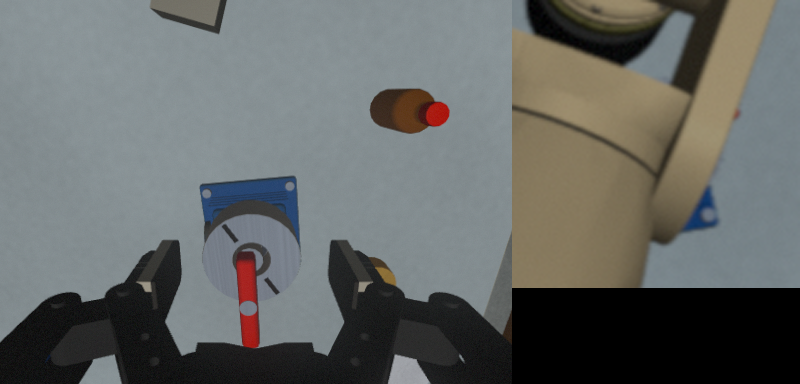

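The key stands in the well, with its cap at (248,308), and the gripper is clear. One quick lean check against the expected cap position, then I hand in.

```bash
python3 - <<'E'
from h import *
st=env.observe();cm=cam('wrist',st);print(atz(cm,248,308,.191))
s=env.observe();print(s['qvel'])
print(env.close_job())
E
```

```text
[ 0.56427864 -0.20081814  0.191     ]
[-1.05101323  0.50348932  0.00188415  0.0518239  -0.08661182 -0.02705492]
the job is handed in; nothing more can be done
None
```

The red key is standing upright in the well, the cross-bar is turned clockwise to its stop (torque rose to 0.73 N m there), the blue key was left in the rack, and the job is handed in; no verdict was returned.

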